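# Make up the hub kit and the shaft kit in the parts trays

## Task

Make up two repair kits from the stock on the bench mat, laid out in order of fitting, one part to a compartment and starting at the end of the tray that has the wire handle. The three-compartment tray takes the wheel hub kit: large roller bearing, small roller bearing, castle nut; the two-compartment tray takes the shaft kit: weld yoke standing on its round foot with its ears up, then the joint cross. Set every part down flat on the tray floor without dropping it, and leave the oil seal out of the trays.

Things in the scene. Friction and masses are not known exactly. Their poses are not given: they have to be found in the camera images.
- large_bearing_center (a point): Large tapered roller bearing, bright steel, lying flat: a disc 52 mm in outer diameter and 19 mm high with a 25 mm bore and a ring of rollers seen from above. 0.19 kg. Point: its centre, half-way up (9.5 mm above its underside); z up along its axis. Round: grip across the outer diameter in any direction.
- small_bearing_center (a point): Small tapered roller bearing of the same kind, lying flat: 35 mm in outer diameter, 12 mm high, 15 mm bore. 0.06 kg. Point: its centre, half-way up (6 mm above its underside); z up along its axis.
- castle_nut_center (a point): Castle nut (slotted hexagon nut), steel, lying on its hexagon: 24 mm high in all, the lower 16 mm a hexagon 30 mm across flats, the upper 8 mm a slotted round crown 27 mm in diameter with a 19 mm bore. 0.09 kg. Point: its centre, half-way up (12 mm above its underside); z up; one pair of flats faces its x axis, the others 60 degrees on.
- weld_yoke_center (a point): Weld yoke, grey-brown forged steel, standing: round foot 44 mm across, 20 mm high, two upright ears with 22 mm eyes, 55 mm high in all. Ears 10 mm thick (x), 30 mm wide (y), outer faces 52 mm apart along x, flat from 14 mm up. 0.42 kg. Point: its centre, half-way up (27.5 mm above its underside); x across the ears, z up. Grip over the ears' outer faces, along x.
- joint_cross_center (a point): Universal joint cross lying flat: four bright round bearing caps of 22 mm diameter at the ends of its four arms, 54 mm over opposite caps in both directions, 22 mm high, a grease nipple at the middle of its top. 0.20 kg. Point: its centre, half-way up (11 mm above its underside); its arms lie along x and y, z up. Grip over the flat ends of two opposite caps, along x or along y.
- hub_tray: Long dark grey tray, three compartments in a row, 122 x 222 mm, for the hub kit. Fixed. Origin: centre of underside; y runs along the row towards the end with a wire loop handle (29 mm long, 15 mm high). Sheet 3 mm, walls and dividers 18 mm high; compartments 70 mm (y) by 116 mm (x) inside, centres at x = 0, y = +73 mm (large bearing), 0 (small bearing), -73 mm (castle nut).
- shaft_tray: Short dark grey tray, two compartments in a row, 122 x 149 mm, for the shaft kit. Fixed. Origin: centre of underside; y runs along the row towards the end with a wire loop handle (29 mm long, 15 mm high). Sheet 3 mm, walls and dividers 18 mm high; compartments 70 mm (y) by 116 mm (x) inside, centres at x = 0, y = +36.5 mm (weld yoke), -36.5 mm (joint cross).
- oil_seal: Oil seal, not part of either kit: a flat ring of 52 mm diameter, 9 mm high, dark steel shell with a wide black rubber lip and a 30 mm bore, no rollers. It lies among the stock, on the same 3 mm thick bench mat as the five parts, and stays out of the trays. Origin: centre of its underside, z up.
Not all that is in view belongs to the job. What is shaped like the part that bears small_bearing_center but purple is not meant.

How it is judged:
At the end, for the whole second after the job is handed in: Every part upright (0.15 rad), at rest and released on the floor of its compartment (within 30 mm along the row, 50 mm across, 4 mm in height); from the handle: large bearing, small bearing, castle nut; yoke, cross. Oil seal over 140 mm (hub) and 100 mm (shaft) from the tray middles (y of large_bearing_center in the frame of hub_tray between 0.043 and 0.103 m and x of large_bearing_center in the frame of hub_tray between -0.05 and 0.05 m and z of large_bearing_center in the frame of hub_tray between 0.0085 and 0.0165 m and angle between each of large_bearing_center, small_bearing_center, castle_nut_center, weld_yoke_center, joint_cross_center's own z axis and vertical below 0.15 rad and linear speed of each of large_bearing, small_bearing, castle_nut, weld_yoke, joint_cross below 0.02 m/s and angular speed of each of large_bearing, small_bearing, castle_nut, weld_yoke, joint_cross below 0.3 rad/s and contact force between the fingers and large_bearing below 0.1 N and y of small_bearing_center in the frame of hub_tray between -0.03 and 0.03 m and x of small_bearing_center in the frame of hub_tray between -0.05 and 0.05 m and z of small_bearing_center in the frame of hub_tray between 0.005 and 0.013 m and contact force between the fingers and small_bearing below 0.1 N and y of castle_nut_center in the frame of hub_tray between -0.103 and -0.043 m and x of castle_nut_center in the frame of hub_tray between -0.05 and 0.05 m and z of castle_nut_center in the frame of hub_tray between 0.011 and 0.019 m and contact force between the fingers and castle_nut below 0.1 N and y of weld_yoke_center in the frame of shaft_tray between 0.0065 and 0.0665 m and x of weld_yoke_center in the frame of shaft_tray between -0.05 and 0.05 m and z of weld_yoke_center in the frame of shaft_tray between 0.0265 and 0.0345 m and contact force between the fingers and weld_yoke below 0.1 N and y of joint_cross_center in the frame of shaft_tray between -0.0665 and -0.0065 m and x of joint_cross_center in the frame of shaft_tray between -0.05 and 0.05 m and z of joint_cross_center in the frame of shaft_tray between 0.01 and 0.018 m and contact force between the fingers and joint_cross below 0.1 N and horizontal distance between oil_seal and hub_tray above 0.14 m and horizontal distance between oil_seal and shaft_tray above 0.1 m); the robot touches nothing.
It fails at once if the large bearing is dropped or thrown: it moves faster than 0.9 m/s while the fingers do not touch it (a fall of some 40 mm) (linear speed of large_bearing above 0.9 m/s and contact force between the fingers and large_bearing below 0.05 N).
It fails at once if the small bearing is dropped or thrown: it moves faster than 0.9 m/s while the fingers do not touch it (a fall of some 40 mm) (linear speed of small_bearing above 0.9 m/s and contact force between the fingers and small_bearing below 0.05 N).
It fails at once if the castle nut is dropped or thrown: it moves faster than 0.9 m/s while the fingers do not touch it (a fall of some 40 mm) (linear speed of castle_nut above 0.9 m/s and contact force between the fingers and castle_nut below 0.05 N).
It fails at once if the weld yoke is dropped or thrown: it moves faster than 0.9 m/s while the fingers do not touch it (a fall of some 40 mm) (linear speed of weld_yoke above 0.9 m/s and contact force between the fingers and weld_yoke below 0.05 N).
It fails at once if the joint cross is dropped or thrown: it moves faster than 0.9 m/s while the fingers do not touch it (a fall of some 40 mm) (linear speed of joint_cross above 0.9 m/s and contact force between the fingers and joint_cross below 0.05 N).
It also fails if it takes over 112 s, if anything falls off the work surface, if the arm or the gripper's body presses on something with over 40 N, if the wrist force passes 120 N, or if a joint passes its speed limit or range.

## Robot

A 6-joint arm with a two-finger parallel gripper is mounted at the origin on the work surface. World frame = base frame: x ahead of the robot, y to its left, z up, the work surface at z = 0. Lengths are in m, angles in rad, forces in N, time in s.
With the tool pointing down it reaches from about 0.35 to 0.775 m from the base axis. Payload 7.3 kg.
Tool frame: the origin (TCP) lies on the centre line of the jaws, within the pads' length; the fingertips stand robot.nose_length ahead of it and the grasp point (between the pads) is the TCP (robot.nose_length is the distance from the TCP to the fingertips, in m); z points along the fingers, y is the direction in which the jaws open and shut (so a half turn about z gives the same grasp; the last joint's range is limited). The gripper opens to 92 mm and grips with 3 to 60 N. Pads are 19 mm wide; open, the fingers measure 130 mm over their backs; the gripper's body (75 mm by 190 mm) begins 47 mm behind the grasp point.
Start: joints at [1.027, 0.342, 1.524, -0, 1.275, -0.146], TCP at [0.203, 0.484, 0.246] pointing down, gripper open.
Joint ranges: [-2.53, 2.53], [-0.77, 2.02], [0.04, 2.7], [-1, 4.14], [0.28, 2.66], [-3.11, 3.11]. Speed limits (rad/s): [2.57, 2.57, 3.14, 3.14, 3.14, 3.14].

## Interface

Orientations are given as [roll, pitch, yaw] about the fixed x, y, z axes, in that order (R = Rz(yaw) Ry(pitch) Rx(roll)).
In Python, from cell import robot, read_camera gives the robot as it stands.
- The arm moves only by the shell command python3 -m crank 'ROWS' [FORCE]. ROWS is JSON, a list of rows, each a list of 7 numbers: the shift along the tool's x, y, z in cm, then the turn, a rotation vector about the tool's x, y, z in degrees, then the opening, from 0 (shut) to 1 (fully open). In form: [[tx, ty, tz, wx, wy, wz, jaw], ...]. A call has 1 to 5 rows; each row is the pose to reach, as a shift and turn from the pose commanded when the call began, along the tool's axes at that moment; what a row does not reach only later rows make up. A row lasts 1/8 s, in which the tool goes at most 62.5 mm and 10.7 degrees, less where a joint would pass 70% of its speed; a pose out of reach is approached as far as the arm can. A call with a gripper value outside its range is refused whole. The fingers move at their own pace and stop on an object; FORCE is the grip in N (left out, the last holds). Time passes only in rows, so rows that repeat a pose let the fingers close. It gives the time, the measured TCP pose, the force and the opening at its end, in the units of the state.
- robot.observe(): the state, without advancing time (a new reading comes with each control period).
- read_camera(name): name is "scene" or "top" or "wrist"; returns a dict with "frame" (400x640x3 uint8, red, green, blue), "intrinsics" (3x3 intrinsics, pixels), "R" (3x3) and "t" (3): a world point X has camera coordinates R X + t. Camera axes: x right, y down, z forward; pixel columns grow to the right and rows downward; lengths in m; the calibration is good to about 2 mm. A picture is of the moment at which its call begins. There is no depth.
- robot.hand_in(): hands the job in, once; it reports no verdict.
The state is a dict: "time": time; "qpos": joint angles; "qvel": joint speeds; "joint_efforts": joint torques, N m; "tool_pos": TCP position; "tool_rot": TCP orientation; "contact_force": force on the tool from outside, world axes, zero at the start; "torque": the same for the moment, N m; "opening": finger opening in m.
Only numpy, scipy, OpenCV 4.12 (cv2) and the standard library are available. Lean on these libraries where they do the work, as an engineer would, in place of code of your own. Each camera call takes 0.05 s, during which the arm holds its last target.

## Working session

There is one attempt and no reset: what is moved stays moved. The work goes in short steps, Python scripts to look and compute and a shell command to move; the robot and the scene stay as the last step left them, time stands still between calls to the robot, and variables do not carry over. Pictures are saved under pics/ and viewed, and the job is handed in when it is done.

```bash
ls; mkdir -p pics; python3 - <<'E'
from cell import robot, read_camera
import cv2
print(robot.observe(), robot.nose_length)
for n in ["scene","top","wrist"]:
    c=read_camera(n); cv2.imwrite(f"pics/{n}0.png",c["frame"][:,:,::-1]); print(n,c["intrinsics"].tolist(),c["R"].tolist(),c["t"].tolist())
E
```

```text
pics
{'time': 0.0, 'qpos': array([ 1.02697184e+00,  3.42751928e-01,  1.52501610e+00, -1.95795084e-05,
        1.27539334e+00, -1.46009711e-01]), 'qvel': array([ 4.78501772e-04, -6.57285677e-04,  2.29130308e-05,  1.30287682e-03,
       -1.18064937e-04,  1.04632722e-03]), 'joint_efforts': array([-1.27843330e-03, -4.31239164e+01, -2.44216543e+01,  7.17010559e-02,
        5.58729633e-02, -1.11379027e-04]), 'tool_pos': array([0.20317986, 0.48368125, 0.2450301 ]), 'tool_rot': array([-3.14003790e+00, -2.09711642e-04,  2.74378343e+00]), 'contact_force': array([ 0.70730914,  0.21931357, -0.13316925]), 'torque': array([ 0.00753565, -0.00695732,  0.04369438]), 'opening': 0.09174572197248569} 0.019
scene [[439.7139158290763, 0.0, 317.85123094023305], [0.0, 439.7139158290763, 201.34532800672827], [0.0, 0.0, 1.0]] [[-0.6680119809476199, 0.7441455090940529, 0.0027303123611512425], [0.4624749848697292, 0.41802800859081896, -0.7819011909463611], [-0.582989606837189, -0.5210566623014687, -0.6233964011694908]] [0.3909496442302036, -0.24143792959636337, 1.3444649969101425]
top [[363.6097126440493, 0.0, 315.7273396828923], [0.0, 363.6097126440493, 199.704528606515], [0.0, 0.0, 1.0]] [[0.012937621845668058, -0.9999163050203369, 2.992415315793435e-05], [-0.9784180144978555, -0.012665634091420967, -0.20624686814382517], [0.2062299853247647, 0.00263906565637989, -0.9784999890063404]] [8.395950559869068e-05, 0.5978530550891991, 0.8181469113184673]
wrist [[283.0660783252678, 0.0, 313.66111771948187], [0.0, 283.0660783252678, 197.36982610424974], [0.0, 0.0, 1.0]] [[0.3866943244923855, 0.9222072889855844, -0.0011025185882268368], [0.8893234651938308, -0.37258874007482023, 0.26510640321406054], [0.2440722713890613, -0.10349563716078954, -0.9642185330243696]] [-0.5251759083181857, -0.033129766070260906, 0.3889613387742598]
```

View pics/top0.png

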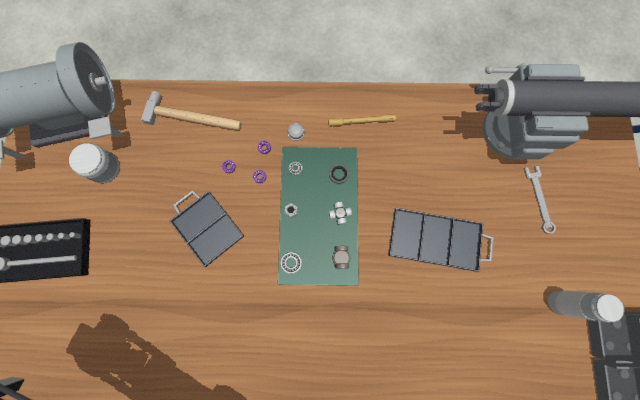

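View pics/scene0.png

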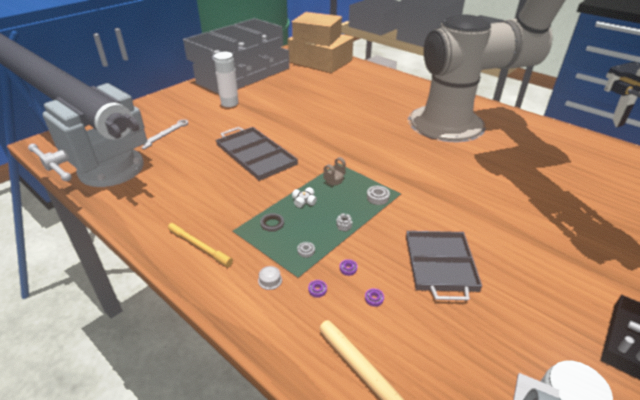

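View pics/wrist0.png

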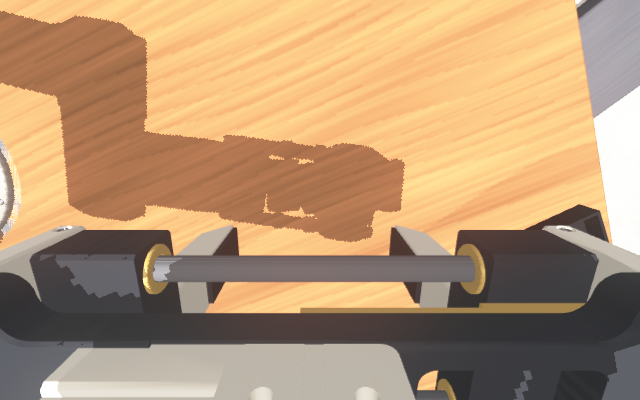

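Candidates in the top view: large bearing (291,263), or the oil seal at (339,174) mistaken for it. Small bearing (295,168), or the purple rings at (264,147), (229,166) and (259,176). Castle nut (291,211), or the knob at (296,131). The cross is at (341,213) and the yoke at (342,257). I'll check these in a close crop.

```bash
cat > h.py <<'E'
import numpy as np, cv2
from cell import robot, read_camera
def ray(c,u,v,z):
    d=c["R"].T@np.linalg.solve(c["intrinsics"],[u,v,1.]); o=-c["R"].T@c["t"]
    return o+d*(z-o[2])/d[2]
def proj(c,X):
    p=c["intrinsics"]@(c["R"]@np.asarray(X,float)+c["t"]); return p[:2]/p[2]
def crop(c,x0,y0,x1,y1,s,name):
    im=cv2.resize(c["frame"][y0:y1,x0:x1,::-1],None,fx=s,fy=s,interpolation=cv2.INTER_CUBIC); cv2.imwrite("pics/"+name,im)
E
python3 - <<'E'
from h import *
c=read_camera("top")
crop(c,270,140,370,290,4,"t1.png")
crop(c,160,180,260,280,5,"t2.png")
crop(c,380,200,500,280,6,"t3.png")
c=read_camera("scene"); crop(c,230,150,410,280,4,"s1.png")
E
```

```text
(no output)
```

View pics/t1.png

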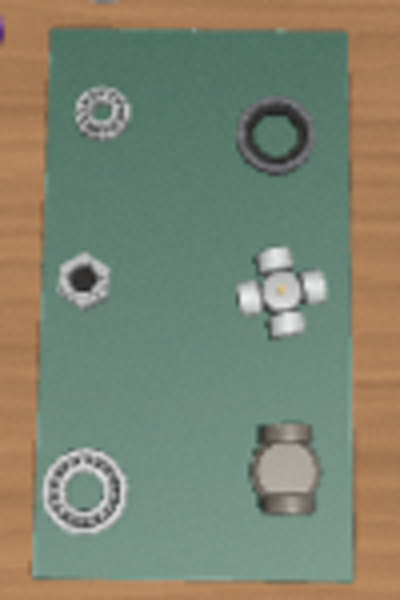

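View pics/t2.png

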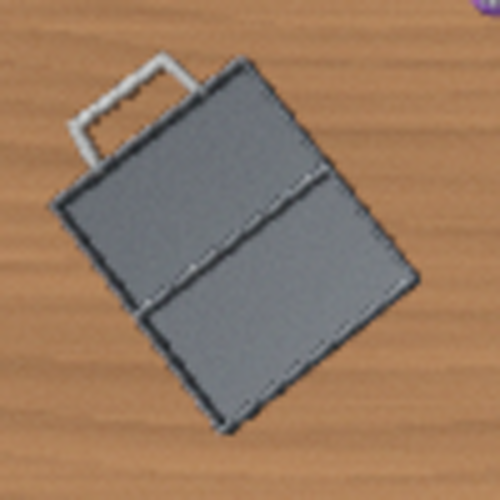

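View pics/t3.png

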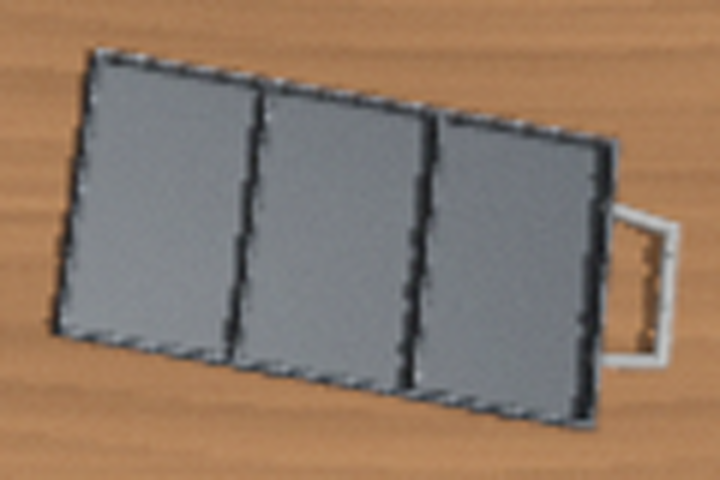

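View pics/s1.png

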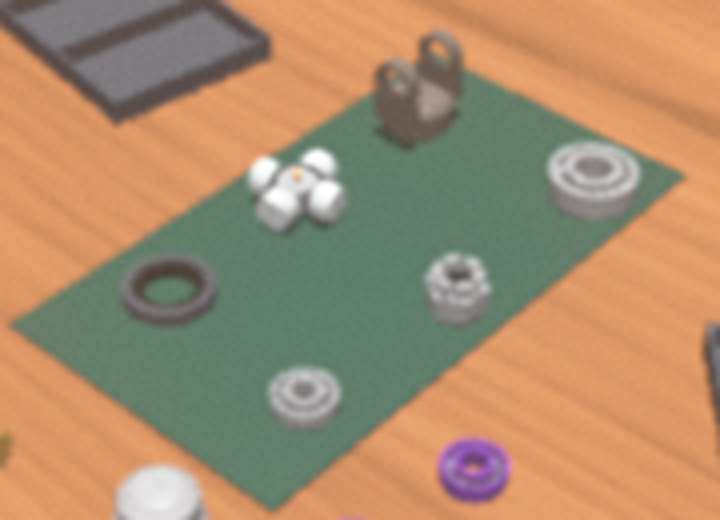

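The crop confirms the choice: the large bearing has rollers, and the dark ring at crop (275,135) is the oil seal. The cross has its nipple up, the yoke's ears run up and down in the image, and all of these parts sit on the mat. Next I'll measure positions from both cameras.

```bash
cat > meas.py <<'E'
from h import *
T=read_camera("top");S=read_camera("scene")
print("topcam",-T["R"].T@T["t"])
f=lambda x,y,s,x0,y0:((x+.5)/s-.5+x0,(y+.5)/s-.5+y0)
t1=lambda x,y:f(x,y,4,270,140)
s1=lambda x,y:f(x,y,4,230,150)
m=.003
# name: top px, height, scene px, height
P={"large":((85,491),m+.012,(593,172),m+.019),"small":((102,111),m+.008,(304,388),m+.012),
"nut":((83,278),m+.018,(458,272),m+.024),"cross":((281,290),m+.016,(298,180),m+.016),
"seal":((275,135),m+.006,(169,285),m+.007)}
for n,(a,ha,b,hb) in P.items(): print(n,ray(T,*t1(*a),ha).round(4),ray(S,*s1(*b),hb).round(4))
print("cross tips",[ray(T,*t1(*p),m+.022).round(4) for p in [(273,258),(288,322),(249,298),(314,286)]])
print("yoke ears top mid",[ray(T,*t1(*p),m+.055).round(4) for p in [(285,432),(288,505)]])
print("yoke S",[ray(S,*s1(*p),m+.055).round(4) for p in [(395,65),(441,38)]])
t2=lambda x,y:f(x,y,5,160,180); t3=lambda x,y:f(x,y,6,380,200)
for nm,q,L in (("shaft",[t2(*p) for p in [(52,206),(244,60),(419,278),(228,433)]],1),("hub",[t3(*p) for p in [(617,140),(593,428),(52,332),(95,50)]],1)):
    w=np.array([ray(T,*p,.018)[:2] for p in q]); c=w.mean(0)
    y=(w[0]+w[1]-w[2]-w[3]); y/=np.linalg.norm(y)
    print(nm,w.round(3).tolist(),"sides",[round(np.linalg.norm(w[i]-w[(i+1)%4]),3) for i in range(4)],"c",c.round(4),"ydir",y.round(4),np.degrees(np.arctan2(y[1],y[0])))
    for k in ([.073,0,-.073] if nm=="hub" else [.0365,-.0365]): print("  comp",k,(c+k*y).round(4))
E
python3 meas.py
```

```text
topcam [0.41622269 0.005497   0.92386206]
large [0.4491 0.0672 0.015 ] [0.4522 0.0696 0.022 ]
small [0.6943 0.0629 0.011 ] [0.6917 0.0619 0.015 ]
nut [0.5814 0.0716 0.021 ] [0.5795 0.0713 0.027 ]
cross [ 0.5757 -0.0534  0.019 ] [ 0.5709 -0.0561  0.019 ]
seal [ 0.6801 -0.0503  0.009 ] [ 0.6791 -0.052   0.01  ]
cross tips [array([ 0.595, -0.048,  0.025]), array([ 0.5544, -0.0574,  0.025 ]), array([ 0.5693, -0.033 ,  0.025 ]), array([ 0.5774, -0.0738,  0.025 ])]
yoke ears top mid [array([ 0.4835, -0.0532,  0.058 ]), array([ 0.441 , -0.0549,  0.058 ])]
yoke S [array([ 0.4862, -0.0552,  0.058 ]), array([ 0.445 , -0.0536,  0.058 ])]
shaft [[0.548, 0.374], [0.625, 0.283], [0.514, 0.187], [0.437, 0.277]] sides [np.float64(0.119), np.float64(0.146), np.float64(0.118), np.float64(0.148)] c [0.5311 0.2801] ydir [0.7548 0.656 ] 40.99410235275361
  comp 0.0365 [0.5586 0.304 ]
  comp -0.0365 [0.5035 0.2562]
hub [[0.553, -0.412], [0.434, -0.392], [0.47, -0.173], [0.588, -0.194]] sides [np.float64(0.12), np.float64(0.222), np.float64(0.12), np.float64(0.22)] c [ 0.5115 -0.2927] ydir [-0.1614 -0.9869] -99.2895359547736
  comp 0.073 [ 0.4997 -0.3647]
  comp 0 [ 0.5115 -0.2927]
  comp -0.073 [ 0.5233 -0.2206]
```

```bash
cat > go.py <<'E'
import sys; from h import *
from scipy.spatial.transform import Rotation as Ro
# usage: go.py x y z psi_deg : delta in tool axes from measured pose
s=robot.observe(); p=s["tool_pos"]; R=Ro.from_euler("xyz",s["tool_rot"])
yv=R.as_matrix()[:,1]; print("t",s["time"],"pos",p.round(4),"psi",np.degrees(np.arctan2(yv[1],yv[0])).round(2),"op",round(s["opening"],4),"F",s["contact_force"].round(1))
a=list(map(float,sys.argv[1:]))
if len(a)==4:
    x,y,z,ps=a; ps=np.radians(ps); ya=np.array([np.cos(ps),np.sin(ps),0]); za=np.array([0,0,-1.]); 
    if abs(np.dot(ya,yv))<0: ya=-ya
    Rt=Ro.from_matrix(np.c_[np.cross(ya,za),ya,za])
    print("shift cm",(R.inv().apply(np.array([x,y,z])-p)*100).round(2),"turn deg",np.degrees((R.inv()*Rt).as_rotvec()).round(1))
E
python3 go.py .4505 .068 .13 -9.3
python3 - <<'E'
from h import *
T=read_camera("top")
print("knob",ray(T,296,131,.03),"purple",[ray(T,*p,.01).round(3) for p in [(264,147),(229,166),(259,176)]])
c=read_camera("wrist");print("wristcam offset",-c["R"].T@c["t"])
E
```

```text
t 0.35 pos [0.2033 0.484  0.2456] psi 67.21 op 0.0916 F [-0.2 -0.1 -0.4]
shift cm [-38.9  -28.77  11.56] turn deg [-0.   0.  76.5]
knob [0.78764739 0.06189728 0.03      ] purple [array([0.75 , 0.147, 0.01 ]), array([0.696, 0.236, 0.01 ]), array([0.67 , 0.157, 0.01 ])]
wristcam offset [0.13767606 0.5123427  0.38374899]
```

```bash
python3 -m crank '[[-38.9,-28.8,11.6,0,0,76.5,1],[-38.9,-28.8,11.6,0,0,76.5,1],[-38.9,-28.8,11.6,0,0,76.5,1],[-38.9,-28.8,11.6,0,0,76.5,1],[-38.9,-28.8,11.6,0,0,76.5,1]]' 25; python3 go.py .4505 .068 .13 -9.3
```

```text
time: 1.08
tool_pos: [0.3594, 0.2211, 0.1728]
tool_rot: [3.14, -0.0, 1.8]
contact_force: [0.6, 0.9, 0.9]
opening: 0.0915
t 1.075 pos [0.3594 0.2211 0.1728] psi 13.16 op 0.0915 F [0.6 0.9 0.9]
shift cm [-16.98   5.38   4.28] turn deg [ 0.1 -0.  22.5]
```

```bash
python3 -m crank '[[-17,5.4,4.3,0,0,22.5,1],[-17,5.4,4.3,0,0,22.5,1],[-17,5.4,4.3,0,0,22.5,1],[-17,5.4,4.3,0,0,22.5,1],[-17,5.4,4.3,0,0,22.5,1]]'; python3 go.py .4505 .068 .13 -9.3; python3 - <<'E'
from h import *
c=read_camera("wrist"); cv2.imwrite("pics/w1.png",c["frame"][:,:,::-1]); print([proj(c,(x,y,z)).round(0) for x,y,z in [(.4505,.068,.022)]])
E
```

```text
time: 1.7
tool_pos: [0.4503, 0.0702, 0.1299]
tool_rot: [-3.141, -0.0, 1.413]
contact_force: [0.1, -0.1, 0.1]
opening: 0.0921
t 1.7 pos [0.4503 0.0702 0.1299] psi -9.04 op 0.0921 F [ 0.1 -0.1  0.1]
shift cm [-0.21  0.05 -0.01] turn deg [-0.  -0.   0.3]
[array([314., 204.])]
```

View pics/w1.png

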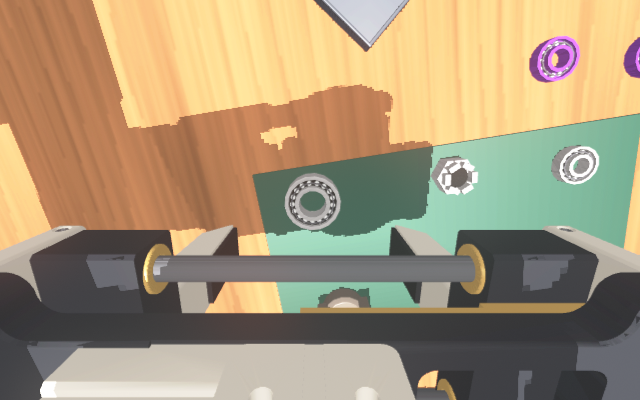

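The wrist view shows the large bearing at (313,200), 4 px from the prediction. That puts its y near 0.070, so the tool is already centred. Going down.

```bash
python3 -m crank '[[0,0,5,0,0,0,1],[0,0,9,0,0,0,1],[0,0,10.5,0,0,0,1],[0,0,10.5,0,0,0,1]]'; python3 -m crank '[[0,0,0,0,0,0,0.4],[0,0,0,0,0,0,0.4],[0,0,0,0,0,0,0.4],[0,0,0,0,0,0,0.4]]' 30; python3 go.py
```

```text
time: 2.25
tool_pos: [0.4497, 0.0714, 0.0245]
tool_rot: [-3.14, 0.0, 1.416]
contact_force: [-0.5, 0.6, -0.1]
opening: 0.0921
time: 2.75
tool_pos: [0.4508, 0.07, 0.0252]
tool_rot: [3.141, -0.0, 1.413]
contact_force: [0.2, 0.1, -0.1]
opening: 0.0566
t 2.75 pos [0.4508 0.07   0.0252] psi -9.02 op 0.0566 F [ 0.2  0.1 -0.1]
```

```bash
python3 -m crank '[[0,0,0,0,0,0,0.4],[0,0,0,0,0,0,0.4],[0,0,-2,0,0,0,0.4],[0,0,-6,0,0,0,0.4],[0,0,-10,0,0,0,0.4]]' 30; python3 -m crank '[[0,0,0,0,0,0,0.4]]'; python3 go.py .4997 -.3647 .125 -9.3
```

```text
time: 3.38
tool_pos: [0.4502, 0.07, 0.1254]
tool_rot: [-3.14, 0.0, 1.413]
contact_force: [0.7, -0.1, -2.4]
opening: 0.0512
time: 3.5
tool_pos: [0.4524, 0.07, 0.127]
tool_rot: [3.136, -0.001, 1.414]
contact_force: [-0.9, 0.0, -2.5]
opening: 0.0513
t 3.5 pos [0.4524 0.07   0.127 ] psi -9.01 op 0.0513 F [-0.9  0.  -2.5]
shift cm [-42.19  11.48   0.23] turn deg [ 0.3 -0.1  0.3]
```

```bash
python3 -m crank '[[-42.2,11.5,0,0,0,0.3,0.4],[-42.2,11.5,0,0,0,0.3,0.4],[-42.2,11.5,0,0,0,0.3,0.4],[-42.2,11.5,0,0,0,0.3,0.4],[-42.2,11.5,0,0,0,0.3,0.4]]'; python3 -m crank '[[0,0,0,0,0,0,0.4],[0,0,0,0,0,0,0.4]]'; python3 go.py .4997 -.3647 .125 -9.3
```

```text
time: 4.12
tool_pos: [0.4838, -0.2423, 0.1229]
tool_rot: [-3.139, -0.001, 1.408]
contact_force: [1.1, 0.9, -2.3]
opening: 0.0512
time: 4.38
tool_pos: [0.4835, -0.24, 0.123]
tool_rot: [-3.138, -0.002, 1.407]
contact_force: [-0.3, 0.3, -2.7]
opening: 0.0513
t 4.375 pos [ 0.4835 -0.24    0.123 ] psi -9.37 op 0.0513 F [-0.3  0.3 -2.7]
shift cm [-12.04   3.62  -0.23] turn deg [-0.2 -0.1 -0.1]
```

```bash
python3 -m crank '[[-6,1.8,0,0,0,0,0.4],[-12,3.6,0,0,0,0,0.4],[-12,3.6,0,0,0,0,0.4],[-12,3.6,0,0,0,0,0.4]]'; python3 go.py .4997 -.3647 .05 -9.3; python3 - <<'E'
from h import *
c=read_camera("wrist"); cv2.imwrite("pics/w2.png",c["frame"][:,:,::-1])
E
```

```text
time: 4.88
tool_pos: [0.5005, -0.3629, 0.1237]
tool_rot: [-3.139, -0.002, 1.409]
contact_force: [-0.9, 0.5, -1.9]
opening: 0.0512
t 4.875 pos [ 0.5005 -0.3629  0.1237] psi -9.25 op 0.0512 F [-0.9  0.5 -1.9]
shift cm [-0.21 -0.03  7.37] turn deg [-0.1 -0.1  0. ]
```

View pics/w2.png

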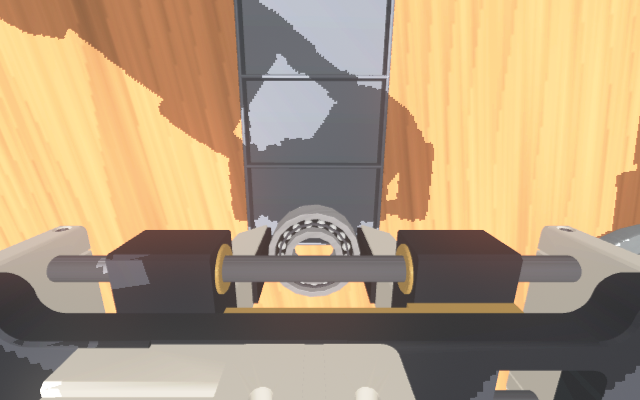

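The bearing is held level, with the first compartment below and the tray aligned. Lowering.

```bash
python3 -m crank '[[-0.2,0,4,0,0,0,0.4],[-0.2,0,8,0,0,0,0.4],[-0.2,0,9.4,0,0,0,0.4],[-0.2,0,9.4,0,0,0,0.4],[-0.2,0,9.4,0,0,0,0.4]]'; python3 go.py .4997 -.3647 .0252 -9.3
```

```text
time: 5.55
tool_pos: [0.5014, -0.3672, 0.0326]
tool_rot: [3.139, 0.002, 1.409]
contact_force: [0.7, 0.2, -2.4]
opening: 0.0513
t 5.55 pos [ 0.5014 -0.3672  0.0326] psi -9.27 op 0.0513 F [ 0.7  0.2 -2.4]
shift cm [ 0.22 -0.21  0.74] turn deg [0.1 0.1 0. ]
```

```bash
python3 -m crank '[[0,0,0.2,0,0,0,0.4],[0,0,0.2,0,0,0,0.4]]'; python3 go.py; python3 -m crank '[[0,0,0.15,0,0,0,0.4],[0,0,0.3,0,0,0,0.4],[0,0,0.3,0,0,0,0.4]]'; python3 go.py
```

```text
time: 5.8
tool_pos: [0.5006, -0.3671, 0.0296]
tool_rot: [3.141, 0.001, 1.408]
contact_force: [-0.3, -0.2, -1.4]
opening: 0.0514
t 5.8 pos [ 0.5006 -0.3671  0.0296] psi -9.31 op 0.0514 F [-0.3 -0.2 -1.4]
time: 6.18
tool_pos: [0.5003, -0.3668, 0.0256]
tool_rot: [-3.141, -0.0, 1.408]
contact_force: [0.6, -0.8, -2.4]
opening: 0.0512
t 6.175 pos [ 0.5003 -0.3668  0.0256] psi -9.31 op 0.0512 F [ 0.6 -0.8 -2.4]
```

```bash
python3 -m crank '[[0,0,0.1,0,0,0,0.4],[0,0,0.1,0,0,0,0.65],[0,0,0.1,0,0,0,0.65],[0,0,0.1,0,0,0,0.65]]'; python3 go.py; python3 -m crank '[[0,0,-3,0,0,0,0.65],[0,0,-8,0,0,0,0.65],[0,0,-8,0,0,0,0.65]]';python3 go.py .579 .0725 .10 30
```

```text
time: 6.68
tool_pos: [0.5005, -0.367, 0.025]
tool_rot: [3.141, 0.0, 1.408]
contact_force: [0.1, -0.4, -0.3]
opening: 0.0596
t 6.675 pos [ 0.5005 -0.367   0.025 ] psi -9.31 op 0.0596 F [ 0.1 -0.4 -0.3]
time: 7.05
tool_pos: [0.5024, -0.3686, 0.1093]
tool_rot: [3.134, 0.005, 1.408]
contact_force: [-0.2, -0.4, -0.4]
opening: 0.0595
t 7.05 pos [ 0.5024 -0.3686  0.1093] psi -9.3 op 0.0595 F [-0.2 -0.4 -0.4]
shift cm [44.77  0.42  0.72] turn deg [  0.3   0.4 -39.3]
```

Released. Moving to the small bearing next.

```bash
python3 go.py .693 .0625 .12 -9.3; python3 -m crank '[[0,0,0,0,0,0,0.65]]' ; python3 go.py .693 .0625 .12 -9.3
```

```text
t 7.05 pos [ 0.5024 -0.3686  0.1093] psi -9.3 op 0.0595 F [-0.2 -0.4 -0.4]
shift cm [45.62 11.85 -1.2 ] turn deg [ 0.4  0.3 -0. ]
time: 7.18
tool_pos: [0.5002, -0.3666, 0.1046]
tool_rot: [-3.141, -0.0, 1.408]
contact_force: [-0.9, 0.6, -1.6]
opening: 0.0597
t 7.175 pos [ 0.5002 -0.3666  0.1046] psi -9.3 op 0.0597 F [-0.9  0.6 -1.6]
shift cm [45.47 12.09 -1.53] turn deg [-0. -0. -0.]
```

```bash
python3 -m crank '[[45.5,12,-1.5,0,0,0,0.65],[45.5,12,-1.5,0,0,0,0.65],[45.5,12,-1.5,0,0,0,0.65],[45.5,12,-1.5,0,0,0,0.65],[45.5,12,-1.5,0,0,0,0.65]]'; python3 -m crank '[[0,0,0,0,0,0,0.65],[0,0,0,0,0,0,0.65]]'; python3 go.py .693 .0625 .12 -9.3
```

```text
time: 7.8
tool_pos: [0.6276, -0.0796, 0.1131]
tool_rot: [-3.139, -0.0, 1.408]
contact_force: [0.7, 0.2, -0.7]
opening: 0.0595
time: 8.05
tool_pos: [0.627, -0.0816, 0.1134]
tool_rot: [-3.139, 0.0, 1.409]
contact_force: [0.9, 0.1, -0.2]
opening: 0.0596
t 8.05 pos [ 0.627  -0.0816  0.1134] psi -9.26 op 0.0596 F [ 0.9  0.1 -0.2]
shift cm [15.29  4.19 -0.68] turn deg [-0.2  0.   0. ]
```

```bash
python3 -m crank '[[15.3,4.2,-0.7,0,0,0,0.65],[15.3,4.2,-0.7,0,0,0,0.65],[15.3,4.2,-0.7,0,0,0,0.65],[15.3,4.2,-0.7,0,0,0,0.65]]'; python3 go.py .693 .0625 .12 -9.3; python3 - <<'E'
from h import *
c=read_camera("wrist"); cv2.imwrite("pics/w3.png",c["frame"][:,:,::-1]); print([proj(c,(x,y,z)).round(0) for x,y,z in [(.693,.0625,.015)]])
E
```

```text
time: 8.55
tool_pos: [0.6942, 0.063, 0.1208]
tool_rot: [-3.141, -0.0, 1.409]
contact_force: [-0.3, -0.5, -0.4]
opening: 0.0596
t 8.55 pos [0.6942 0.063  0.1208] psi -9.25 op 0.0596 F [-0.3 -0.5 -0.4]
shift cm [-0.07 -0.11  0.08] turn deg [-0.1 -0.   0.1]
[array([313., 203.])]
```

View pics/w3.png

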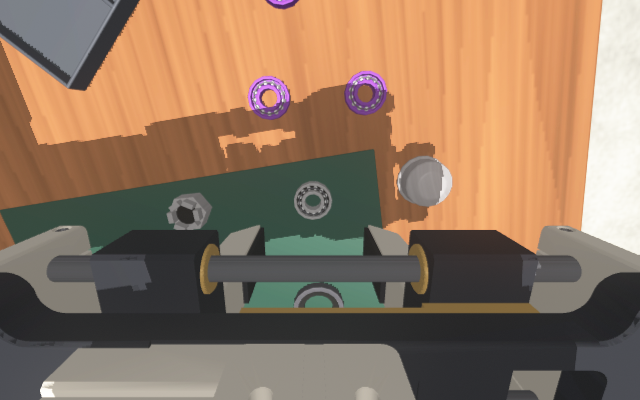

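```bash
python3 -m crank '[[0.15,0,5,0,0,0,0.65],[0.15,0,8.5,0,0,0,0.65],[0.15,0,9.6,0,0,0,0.65],[0.15,0,9.6,0,0,0,0.65],[0.15,0,9.6,0,0,0,0.65]]'; python3 -m crank '[[0,0,0,0,0,0,0.25],[0,0,0,0,0,0,0.25],[0,0,0,0,0,0,0.25],[0,0,0,0,0,0,0.25],[0,0,0,0,0,0,0.25]]' 20; python3 go.py
```

```text
time: 9.22
tool_pos: [0.6954, 0.0633, 0.0278]
tool_rot: [3.139, -0.001, 1.408]
contact_force: [0.4, 0.0, -0.8]
opening: 0.0594
time: 9.85
tool_pos: [0.6944, 0.0641, 0.0262]
tool_rot: [3.141, -0.0, 1.409]
contact_force: [-1.6, -0.5, 3.2]
opening: 0.0341
t 9.85 pos [0.6944 0.0641 0.0262] psi -9.3 op 0.0341 F [-1.6 -0.5  3.2]
```

```bash
python3 -m crank '[[0,0,0,0,0,0,0.25],[0,0,-2,0,0,0,0.25],[0,0,-6,0,0,0,0.25],[0,0,-9.5,0,0,0,0.25],[0,0,-9.5,0,0,0,0.25]]'; python3 -m crank '[[0,0,0,0,0,0,0.25]]'; python3 go.py .5115 -.2927 .12 -9.3
```

```text
time: 10.48
tool_pos: [0.6964, 0.0639, 0.1256]
tool_rot: [3.134, -0.001, 1.408]
contact_force: [0.7, -0.4, -1.6]
opening: 0.0342
time: 10.6
tool_pos: [0.6938, 0.0639, 0.1204]
tool_rot: [-3.141, 0.0, 1.408]
contact_force: [0.6, -1.2, -0.2]
opening: 0.034
t 10.6 pos [0.6938 0.0639 0.1204] psi -9.31 op 0.034 F [ 0.6 -1.2 -0.2]
shift cm [-38.14 -12.22   0.06] turn deg [-0.1  0.  -0. ]
```

```bash
python3 -m crank '[[-38.1,-12.2,0,0,0,0,0.25],[-38.1,-12.2,0,0,0,0,0.25],[-38.1,-12.2,0,0,0,0,0.25],[-38.1,-12.2,0,0,0,0,0.25],[-38.1,-12.2,0,0,0,0,0.25]]'; python3 -m crank '[[0,0,0,0,0,0,0.25],[0,0,0,0,0,0,0.25]]'; python3 go.py .5115 -.2927 .12 -9.3
```

```text
time: 11.22
tool_pos: [0.5502, -0.2155, 0.1193]
tool_rot: [-3.139, -0.001, 1.409]
contact_force: [0.8, -0.3, 0.2]
opening: 0.0337
time: 11.48
tool_pos: [0.5516, -0.214, 0.1197]
tool_rot: [-3.14, -0.001, 1.407]
contact_force: [0.4, 0.7, -0.7]
opening: 0.0339
t 11.475 pos [ 0.5516 -0.214   0.1197] psi -9.37 op 0.0339 F [ 0.4  0.7 -0.7]
shift cm [-8.42 -2.68 -0.03] turn deg [-0.1 -0.1 -0.1]
```

```bash
python3 -m crank '[[-5,-1.6,0,0,0,0,0.25],[-8.4,-2.7,0,0,0,0,0.25],[-8.4,-2.7,0,0,0,0,0.25],[-8.4,-2.7,0,0,0,0,0.25]]'; python3 go.py .5115 -.2927 .0255 -9.3; python3 - <<'E'
from h import *
c=read_camera("wrist"); cv2.imwrite("pics/w4.png",c["frame"][:,:,::-1])
E
```

```text
time: 11.98
tool_pos: [0.5126, -0.2911, 0.1203]
tool_rot: [-3.141, -0.001, 1.41]
contact_force: [0.4, -0.0, -0.9]
opening: 0.0342
t 11.975 pos [ 0.5126 -0.2911  0.1203] psi -9.22 op 0.0342 F [ 0.4 -0.  -0.9]
shift cm [-0.18 -0.07  9.48] turn deg [-0.  -0.1  0.1]
```

View pics/w4.png

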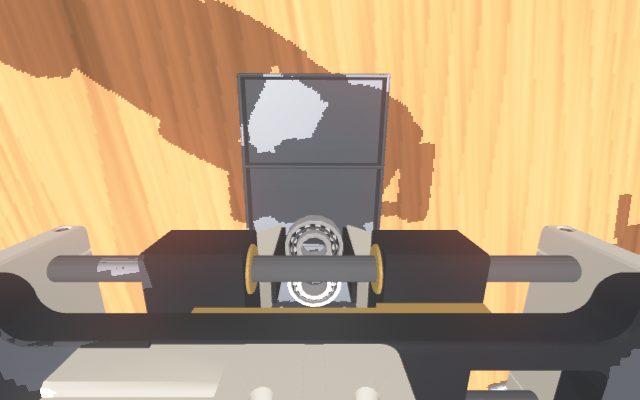

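```bash
python3 -m crank '[[-0.2,0,4,0,0,0,0.25],[-0.2,0,8,0,0,0,0.25],[-0.2,0,9,0,0,0,0.25],[-0.2,0,9,0,0,0,0.25],[-0.2,0,9,0,0,0,0.25]]'; python3 -m crank '[[0,0,0.2,0,0,0,0.25],[0,0,0.4,0,0,0,0.25],[0,0,0.4,0,0,0,0.25]]'; python3 go.py
```

```text
time: 12.65
tool_pos: [0.5127, -0.2951, 0.0324]
tool_rot: [3.139, 0.001, 1.409]
contact_force: [0.4, -0.0, -1.1]
opening: 0.034
time: 13.02
tool_pos: [0.5115, -0.2948, 0.0269]
tool_rot: [-3.142, -0.0, 1.408]
contact_force: [0.1, -0.2, -0.9]
opening: 0.034
t 13.025 pos [ 0.5115 -0.2948  0.0269] psi -9.31 op 0.034 F [ 0.1 -0.2 -0.9]
```

```bash
python3 -m crank '[[0,0,0.1,0,0,0,0.25],[0,0,0.1,0,0,0,0.25]]'; python3 -m crank '[[0,0,0,0,0,0,0.55],[0,0,0,0,0,0,0.55],[0,0,0,0,0,0,0.55]]'; python3 -m crank '[[0,0,-3,0,0,0,0.55],[0,0,-8.5,0,0,0,0.55],[0,0,-8.5,0,0,0,0.55],[0,0,-8.5,0,0,0,0.55]]'; python3 go.py .58 .0725 .12 30
```

```text
time: 13.28
tool_pos: [0.5116, -0.2949, 0.0262]
tool_rot: [3.141, 0.0, 1.408]
contact_force: [-1.0, 0.5, 3.8]
opening: 0.0339
time: 13.65
tool_pos: [0.5116, -0.2948, 0.0257]
tool_rot: [-3.142, -0.0, 1.408]
contact_force: [-0.4, -0.5, 0.5]
opening: 0.0506
time: 14.15
tool_pos: [0.5113, -0.2946, 0.1105]
tool_rot: [-3.141, -0.0, 1.408]
contact_force: [-0.6, -0.8, 0.9]
opening: 0.0504
t 14.15 pos [ 0.5113 -0.2946  0.1105] psi -9.3 op 0.0504 F [-0.6 -0.8  0.9]
shift cm [37.34  0.85 -0.94] turn deg [ -0.   -0.  -39.3]
```

Small bearing is down; the 3.8 N contact before release shows it had reached the floor. Next is the nut, at ψ ≈ -30° across a pair of flats, to be refined by wrist view.

```bash
python3 go.py .58 .0725 .12 -30; python3 -m crank '[[37.3,0.9,-0.9,0,0,20.7,0.8],[37.3,0.9,-0.9,0,0,20.7,0.8],[37.3,0.9,-0.9,0,0,20.7,0.8],[37.3,0.9,-0.9,0,0,20.7,0.8],[37.3,0.9,-0.9,0,0,20.7,0.8]]'; python3 -m crank '[[0,0,0,0,0,0,0.8],[0,0,0,0,0,0,0.8]]'; python3 go.py .58 .0725 .12 -30
```

```text
t 14.15 pos [ 0.5113 -0.2946  0.1105] psi -9.3 op 0.0504 F [-0.6 -0.8  0.9]
shift cm [37.34  0.85 -0.94] turn deg [-0.  -0.  20.7]
time: 14.78
tool_pos: [0.5678, 0.0092, 0.1165]
tool_rot: [-3.139, 0.001, 1.047]
contact_force: [0.1, 0.2, -0.1]
opening: 0.0734
time: 15.02
tool_pos: [0.5678, 0.0071, 0.1169]
tool_rot: [-3.139, 0.001, 1.048]
contact_force: [-0.1, -0.7, 0.0]
opening: 0.0735
t 15.025 pos [0.5678 0.0071 0.1169] psi -29.95 op 0.0735 F [-0.1 -0.7  0. ]
shift cm [ 6.27 -2.21 -0.31] turn deg [-0.1  0.1  0. ]
```

```bash
python3 -m crank '[[4,-1.4,-0.3,0,0,0,0.8],[6.3,-2.2,-0.3,0,0,0,0.8],[6.3,-2.2,-0.3,0,0,0,0.8],[6.3,-2.2,-0.3,0,0,0,0.8]]'; python3 go.py .58 .0725 .12 -30; python3 - <<'E'
from h import *
c=read_camera("wrist"); print([proj(c,(x,y,z)).round(0) for x,y,z in [(.58,.0725,.027),(.58,.0725,.019)]])
crop(c,210,130,420,260,3,"w5.png")
E
```

```text
time: 15.52
tool_pos: [0.5808, 0.0709, 0.1207]
tool_rot: [-3.141, 0.001, 1.045]
contact_force: [0.4, -0.4, 0.7]
opening: 0.0732
t 15.525 pos [0.5808 0.0709 0.1207] psi -30.1 op 0.0732 F [ 0.4 -0.4  0.7]
shift cm [ 0.1  -0.15  0.07] turn deg [-0.   0.1 -0.1]
[array([312., 205.]), array([312., 203.])]
```

View pics/w5.png

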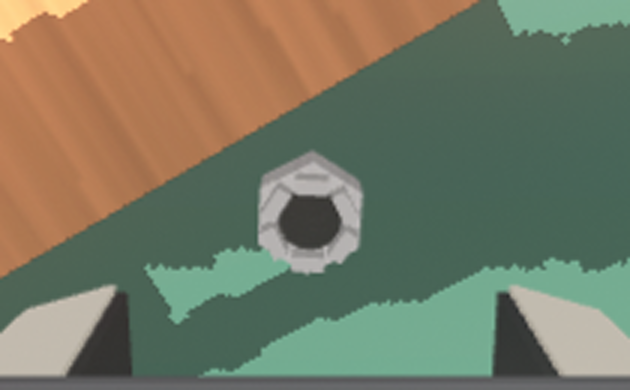

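The nut's flats run vertical in the image, parallel to the pads, with its bore at about (313,203). It's aligned.

```bash
python3 -m crank '[[0.1,0,5,0,0,0,0.8],[0.1,0,8.5,0,0,0,0.8],[0.1,0,9.5,0,0,0,0.8],[0.1,0,9.5,0,0,0,0.8],[0.1,0,9.5,0,0,0,0.8]]'; python3 -m crank '[[0,0,0,0,0,0,0.2],[0,0,0,0,0,0,0.2],[0,0,0,0,0,0,0.2],[0,0,0,0,0,0,0.2],[0,0,0,0,0,0,0.2]]' 25; python3 -m crank '[[0,0,0,0,0,0,0.2],[0,0,0,0,0,0,0.2],[0,0,0,0,0,0,0.2]]'; python3 go.py
```

```text
time: 16.2
tool_pos: [0.5827, 0.0732, 0.0278]
tool_rot: [3.139, -0.001, 1.047]
contact_force: [-0.1, -0.8, 0.5]
opening: 0.0733
time: 16.82
tool_pos: [0.5816, 0.0736, 0.0263]
tool_rot: [-3.142, -0.0, 1.047]
contact_force: [-0.0, 0.3, 1.1]
opening: 0.0298
time: 17.2
tool_pos: [0.5816, 0.0736, 0.0263]
tool_rot: [-3.142, -0.0, 1.047]
contact_force: [-0.5, -0.2, 0.3]
opening: 0.0298
t 17.2 pos [0.5816 0.0736 0.0263] psi -30.01 op 0.0298 F [-0.5 -0.2  0.3]
```

```bash
python3 -m crank '[[0,0,-2,0,0,0,0.2],[0,0,-6,0,0,0,0.2],[0,0,-9.5,0,0,0,0.2],[0,0,-9.5,0,0,0,0.2],[0,0,-9.5,0,0,0,0.2]]'; python3 go.py .5233 -.2206 .12 -9.3
```

```text
time: 17.82
tool_pos: [0.5809, 0.0736, 0.1203]
tool_rot: [-3.14, 0.001, 1.047]
contact_force: [0.1, 0.9, -1.2]
opening: 0.03
t 17.825 pos [0.5809 0.0736 0.1203] psi -30.01 op 0.03 F [ 0.1  0.9 -1.2]
shift cm [-28.35   9.73   0.03] turn deg [ -0.1   0.  -20.7]
```

```bash
python3 -m crank '[[-28.4,9.7,0,0,0,-20.7,0.2],[-28.4,9.7,0,0,0,-20.7,0.2],[-28.4,9.7,0,0,0,-20.7,0.2],[-28.4,9.7,0,0,0,-20.7,0.2],[-28.4,9.7,0,0,0,-20.7,0.2]]'; python3 -m crank '[[0,0,0,0,0,0,0.2],[0,0,0,0,0,0,0.2]]'; python3 go.py .5233 -.2206 .12 -9.3
```

```text
time: 18.45
tool_pos: [0.5221, -0.2224, 0.1194]
tool_rot: [-3.139, -0.001, 1.408]
contact_force: [0.8, -0.2, -0.7]
opening: 0.0298
time: 18.7
tool_pos: [0.5227, -0.2203, 0.1197]
tool_rot: [-3.139, -0.002, 1.407]
contact_force: [-0.6, 0.7, -0.2]
opening: 0.0301
t 18.7 pos [ 0.5227 -0.2203  0.1197] psi -9.36 op 0.0301 F [-0.6  0.7 -0.2]
shift cm [-0.02  0.06 -0.03] turn deg [-0.2 -0.1 -0.1]
```

```bash
python3 -m crank '[[0,0,4,0,0,0,0.2],[0,0,8,0,0,0,0.2],[0,0,9,0,0,0,0.2],[0,0,9,0,0,0,0.2],[0,0,9,0,0,0,0.2]]'; python3 -m crank '[[0,0,0.2,0,0,0,0.2],[0,0,0.4,0,0,0,0.2],[0,0,0.4,0,0,0,0.2]]'; python3 go.py
```

```text
time: 19.32
tool_pos: [0.5246, -0.221, 0.0327]
tool_rot: [3.139, 0.001, 1.409]
contact_force: [0.0, -0.2, 0.0]
opening: 0.0295
time: 19.7
tool_pos: [0.5235, -0.2209, 0.0273]
tool_rot: [3.141, -0.0, 1.408]
contact_force: [-0.3, -0.5, -1.1]
opening: 0.0297
t 19.7 pos [ 0.5235 -0.2209  0.0273] psi -9.32 op 0.0297 F [-0.3 -0.5 -1.1]
```

```bash
python3 -m crank '[[0,0,0.1,0,0,0,0.2],[0,0,0.1,0,0,0,0.2]]'; python3 -m crank '[[0,0,0,0,0,0,0.55],[0,0,0,0,0,0,0.55],[0,0,0,0,0,0,0.55]]'; python3 -m crank '[[0,0,-3,0,0,0,0.55],[0,0,-9,0,0,0,0.55],[0,0,-11,0,0,0,0.55],[0,0,-11,0,0,0,0.55]]'; python3 go.py .464 -.0543 .14 2
```

```text
time: 19.95
tool_pos: [0.5236, -0.221, 0.0262]
tool_rot: [3.141, -0.0, 1.408]
contact_force: [-0.2, 0.2, -1.3]
opening: 0.0296
time: 20.32
tool_pos: [0.5236, -0.2209, 0.0263]
tool_rot: [3.142, -0.0, 1.408]
contact_force: [-0.4, -0.2, 0.3]
opening: 0.0498
time: 20.82
tool_pos: [0.5244, -0.2214, 0.1379]
tool_rot: [3.138, 0.001, 1.408]
contact_force: [0.3, -0.3, -0.1]
opening: 0.0506
t 20.825 pos [ 0.5244 -0.2214  0.1379] psi -9.3 op 0.0506 F [ 0.3 -0.3 -0.1]
shift cm [15.51 -8.66 -0.26] turn deg [  0.2   0.1 -11.3]
```

```bash
python3 -m crank '[[15.5,-8.7,-0.3,0,0,-11.3,1],[15.5,-8.7,-0.3,0,0,-11.3,1],[15.5,-8.7,-0.3,0,0,-11.3,1],[15.5,-8.7,-0.3,0,0,-11.3,1],[15.5,-8.7,-0.3,0,0,-11.3,1]]';  python3 go.py .464 -.0543 .14 2; python3 - <<'E'
from h import *
c=read_camera("wrist"); cv2.imwrite("pics/w6.png",c["frame"][:,:,::-1]);print([proj(c,(x,y,z)).round(0) for x,y,z in [(.464,-.0543,.058),(.464,-.0543,.023),(.485,-.0543,.058),(.443,-.0543,.058)]])
E
```

```text
time: 21.45
tool_pos: [0.4627, -0.0539, 0.1385]
tool_rot: [-3.141, -0.0, 1.606]
contact_force: [-0.6, 0.1, 0.4]
opening: 0.0908
t 21.45 pos [ 0.4627 -0.0539  0.1385] psi 2.03 op 0.0908 F [-0.6  0.1  0.4]
shift cm [-0.04  0.13 -0.15] turn deg [-0.1 -0.   0. ]
[array([315., 212.]), array([315., 200.]), array([341., 213.]), array([289., 211.])]
```

View pics/w6.png

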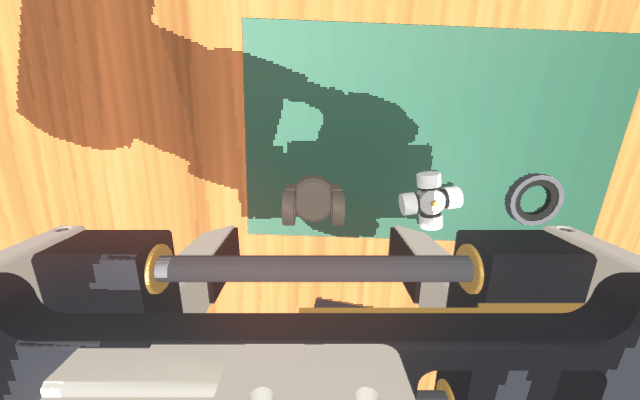

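The ears are at (289,206) and (337,207): level in the image and symmetric about the jaw centre. Descending.

```bash
python3 -m crank '[[0.2,0.1,0,0,0,0,0.86],[0.2,0.1,5,0,0,0,0.86],[0.2,0.1,8.5,0,0,0,0.86],[0.2,0.1,9.6,0,0,0,0.86],[0.2,0.1,9.6,0,0,0,0.86]]'; python3 -m crank '[[0,0,0,0,0,0,0.4],[0,0,0,0,0,0,0.4],[0,0,0,0,0,0,0.4],[0,0,0,0,0,0,0.4],[0,0,0,0,0,0,0.4]]' 40; python3 -m crank '[[0,0,0,0,0,0,0.4]]'; python3 go.py
```

```text
time: 22.12
tool_pos: [0.4638, -0.0522, 0.0431]
tool_rot: [-3.141, -0.0, 1.605]
contact_force: [0.6, -0.6, -0.0]
opening: 0.079
time: 22.75
tool_pos: [0.4636, -0.0518, 0.0438]
tool_rot: [3.141, 0.0, 1.606]
contact_force: [-3.1, 0.2, 7.7]
opening: 0.0515
time: 22.88
tool_pos: [0.4636, -0.0518, 0.0438]
tool_rot: [3.141, 0.0, 1.606]
contact_force: [-3.3, 0.4, 5.7]
opening: 0.0517
t 22.875 pos [ 0.4636 -0.0518  0.0438] psi 2.01 op 0.0517 F [-3.3  0.4  5.7]
```

```bash
python3 -m crank '[[0,0,-2,0,0,0,0.4],[0,0,-5,0,0,0,0.4],[0,0,-9,0,0,0,0.4],[0,0,-9,0,0,0,0.4],[0,0,-9,0,0,0,0.4]]'; python3 go.py .5586 .304 .135 -49
```

```text
time: 23.5
tool_pos: [0.4629, -0.0516, 0.1322]
tool_rot: [-3.14, -0.001, 1.606]
contact_force: [-1.0, -0.3, -4.8]
opening: 0.0517
t 23.5 pos [ 0.4629 -0.0516  0.1322] psi 1.99 op 0.0517 F [-1.  -0.3 -4.8]
shift cm [35.21 10.8  -0.28] turn deg [-0.1  0.  51. ]
```

```bash
python3 -m crank '[[35.2,10.8,-0.3,0,0,51,0.4],[35.2,10.8,-0.3,0,0,51,0.4],[35.2,10.8,-0.3,0,0,51,0.4],[35.2,10.8,-0.3,0,0,51,0.4],[35.2,10.8,-0.3,0,0,51,0.4]]'; python3 -m crank '[[0,0,0,0,0,0,0.4],[0,0,0,0,0,0,0.4]]'; python3 go.py .5586 .304 .135 -49
```

```text
time: 24.12
tool_pos: [0.5368, 0.2205, 0.1332]
tool_rot: [-3.14, 0.003, 0.756]
contact_force: [1.6, -0.6, -3.4]
opening: 0.0519
time: 24.38
tool_pos: [0.5362, 0.2187, 0.1334]
tool_rot: [-3.14, 0.004, 0.764]
contact_force: [0.6, 0.1, -4.4]
opening: 0.0518
t 24.375 pos [0.5362 0.2187 0.1334] psi -46.23 op 0.0518 F [ 0.6  0.1 -4.4]
shift cm [ 7.52 -4.61 -0.18] turn deg [-0.1  0.2  2.8]
```

```bash
python3 -m crank '[[4,-2.5,0,0,0,2.8,0.4],[7.5,-4.6,0,0,0,2.8,0.4],[7.5,-4.6,0,0,0,2.8,0.4],[7.5,-4.6,0,0,0,2.8,0.4]]'; python3 go.py .5586 .304 .0438 -49; python3 - <<'E'
from h import *
c=read_camera("wrist"); cv2.imwrite("pics/w7.png",c["frame"][:,:,::-1])
c=read_camera("scene"); crop(c,340,160,500,310,4,"s7.png")
E
```

```text
time: 24.88
tool_pos: [0.5595, 0.3023, 0.1346]
tool_rot: [-3.141, 0.003, 0.712]
contact_force: [-0.6, -0.5, -2.8]
opening: 0.0519
t 24.875 pos [0.5595 0.3023 0.1346] psi -49.18 op 0.0519 F [-0.6 -0.5 -2.8]
shift cm [ 0.07 -0.19  9.08] turn deg [-0.   0.1 -0.2]
```

View pics/w7.png

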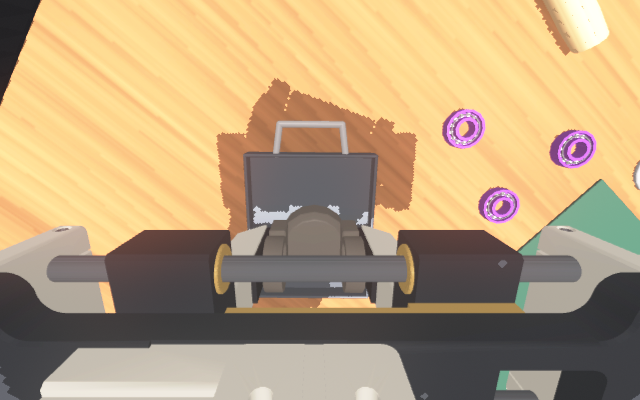

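View pics/s7.png

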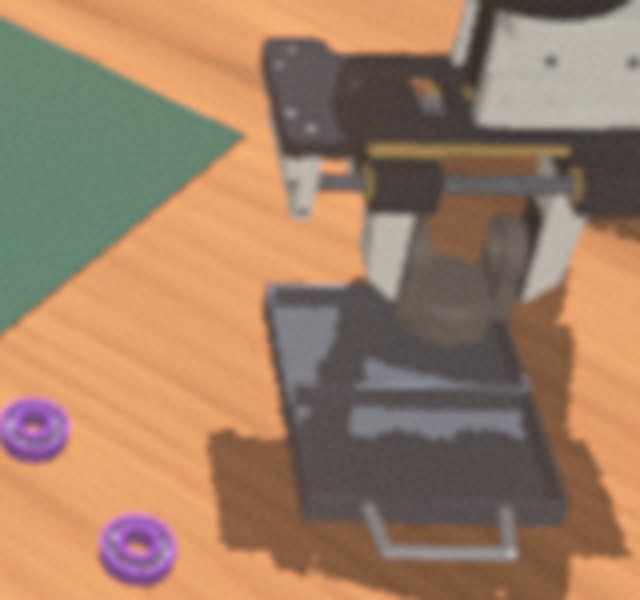

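```bash
python3 - <<'E'
from h import *
c=read_camera("wrist"); s=read_camera("scene")
C=np.array([.5311,.2801]);y=np.array([.7548,.656]);x=np.array([y[1],-y[0]])
for k in [.0745,0,-.0745]:
  for e in [-.061,.061]:
    P=[*(C+k*y+e*x),.018]; q=proj(s,P); print(k,e,proj(c,P).round(0),((q-[340,160])*4).round(0))
E
```

```text
0.0745 -0.061 [244. 158.] [565. 497.]
0.0745 0.061 [379. 158.] [303. 493.]
0 -0.061 [249. 235.] [524. 382.]
0 0.061 [375. 235.] [279. 379.]
-0.0745 -0.061 [254. 301.] [488. 281.]
-0.0745 0.061 [371. 301.] [259. 278.]
```

The tray edges match the prediction within a few pixels in both views, and the yoke hangs over the handle-end compartment. Lowering.

```bash
python3 -m crank '[[0.2,-0.1,4,0,0,0,0.4],[0.2,-0.1,7.5,0,0,0,0.4],[0.2,-0.1,8.6,0,0,0,0.4],[0.2,-0.1,8.6,0,0,0,0.4],[0.2,-0.1,8.6,0,0,0,0.4]]'; python3 -m crank '[[0,0,0.2,0,0,0,0.4],[0,0,0.2,0,0,0,0.4]]'; python3 go.py .5586 .304 .0438 -49
```

```text
time: 25.7
tool_pos: [0.562, 0.3064, 0.0514]
tool_rot: [3.141, -0.003, 0.713]
contact_force: [0.3, 0.3, -3.3]
opening: 0.0519
time: 25.95
tool_pos: [0.5611, 0.3062, 0.0482]
tool_rot: [3.141, -0.001, 0.713]
contact_force: [-0.5, 1.1, -4.2]
opening: 0.0517
t 25.95 pos [0.5611 0.3062 0.0482] psi -49.14 op 0.0517 F [-0.5  1.1 -4.2]
shift cm [-0.34  0.01  0.44] turn deg [ 0.  -0.1 -0.1]
```

```bash
python3 -m crank '[[-0.1,0,0.3,0,0,0,0.4],[-0.1,0,0.3,0,0,0,0.4],[-0.1,0,0.3,0,0,0,0.4]]'; python3 -m crank '[[0,0,0.1,0,0,0,0.4],[0,0,0.1,0,0,0,0.4],[0,0,0.1,0,0,0,0.4]]'; python3 go.py
```

```text
time: 26.32
tool_pos: [0.5601, 0.3055, 0.0446]
tool_rot: [-3.142, 0.0, 0.713]
contact_force: [0.2, -0.6, -4.0]
opening: 0.0519
time: 26.7
tool_pos: [0.5603, 0.3055, 0.0439]
tool_rot: [3.141, -0.001, 0.713]
contact_force: [0.2, -1.5, -0.8]
opening: 0.0516
t 26.7 pos [0.5603 0.3055 0.0439] psi -49.15 op 0.0516 F [ 0.2 -1.5 -0.8]
```

Load taken by the floor (-4 to -0.8 N). Releasing, then on to the cross (arms at about 13°).

```bash
python3 -m crank '[[0,0,0,0,0,0,0.68],[0,0,0,0,0,0,0.68],[0,0,0,0,0,0,0.68]]'; python3 -m crank '[[0,0,-3,0,0,0,0.68],[0,0,-8,0,0,0,0.68],[0,0,-9,0,0,0,0.68],[0,0,-9,0,0,0,0.68],[0,0,-9,0,0,0,0.68]]'; python3 go.py .5735 -.0530 .13 13;python3 go.py .5735 -.0530 .13 -77
```

```text
time: 27.08
tool_pos: [0.5602, 0.3055, 0.0438]
tool_rot: [3.141, -0.0, 0.713]
contact_force: [0.5, -0.4, -0.1]
opening: 0.0623
time: 27.7
tool_pos: [0.5593, 0.3051, 0.132]
tool_rot: [-3.141, 0.003, 0.713]
contact_force: [0.4, -0.2, -0.8]
opening: 0.0619
t 27.7 pos [0.5593 0.3051 0.132 ] psi -49.15 op 0.0619 F [ 0.4 -0.2 -0.8]
shift cm [-22.35  28.02   0.23] turn deg [ -0.1   0.1 -62.1]
t 27.7 pos [0.5593 0.3051 0.132 ] psi -49.15 op 0.0619 F [ 0.4 -0.2 -0.8]
shift cm [-22.35  28.02   0.23] turn deg [-0.   0.2 27.9]
```

```bash
python3 -m crank '[[-22.4,28,0.2,0,0,27.9,0.9],[-22.4,28,0.2,0,0,27.9,0.9],[-22.4,28,0.2,0,0,27.9,0.9],[-22.4,28,0.2,0,0,27.9,0.9],[-22.4,28,0.2,0,0,27.9,0.9]]'; python3 -m crank '[[0,0,0,0,0,0,0.9],[0,0,0,0,0,0,0.9]]'; python3 go.py .5735 -.0530 .13 -77
```

```text
time: 28.32
tool_pos: [0.5712, -0.0086, 0.1304]
tool_rot: [-3.141, 0.002, 0.226]
contact_force: [1.0, 0.1, -0.2]
opening: 0.0826
time: 28.58
tool_pos: [0.5714, -0.0066, 0.1307]
tool_rot: [-3.14, 0.002, 0.225]
contact_force: [-0.4, 0.9, -0.6]
opening: 0.0828
t 28.575 pos [ 0.5714 -0.0066  0.1307] psi -77.1 op 0.0828 F [-0.4  0.9 -0.6]
shift cm [-0.83  4.57  0.06] turn deg [-0.1  0.1 -0.1]
```

```bash
python3 -m crank '[[-0.8,4.6,0,0,0,0,0.9],[-0.8,4.6,0,0,0,0,0.9],[-0.8,4.6,0,0,0,0,0.9],[-0.8,4.6,0,0,0,0,0.9]]'; python3 go.py .5735 -.0530 .025 -77; python3 - <<'E'
from h import *
c=read_camera("wrist"); print(((proj(c,(.5735,-.053,.022))-[210,130])*3).round(0))
crop(c,210,130,420,260,3,"w8.png")
E
```

```text
time: 29.08
tool_pos: [0.5745, -0.0517, 0.1317]
tool_rot: [-3.141, 0.0, 0.228]
contact_force: [0.8, -0.4, 0.2]
opening: 0.0827
t 29.075 pos [ 0.5745 -0.0517  0.1317] psi -76.93 op 0.0827 F [ 0.8 -0.4  0.2]
shift cm [-0.12  0.11 10.67] turn deg [-0.   0.   0.1]
[317. 217.]
```

View pics/w8.png

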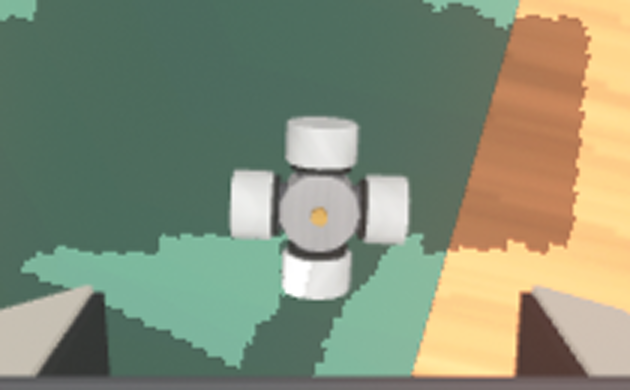

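The cross is centred at crop (320,212) and rotated about 3° clockwise in the image, so I'll turn the tool +3° before gripping.

```bash
python3 -m crank '[[0,0.2,0,0,0,3,0.9],[0,0.2,5,0,0,3,0.9],[0,0.2,9,0,0,3,0.9],[0,0.2,10.6,0,0,3,0.9],[0,0.2,10.6,0,0,3,0.9]]'; python3 -m crank '[[0,0,0,0,0,0,0.4],[0,0,0,0,0,0,0.4],[0,0,0,0,0,0,0.4],[0,0,0,0,0,0,0.4],[0,0,0,0,0,0,0.4]]' 30; python3 -m crank '[[0,0,0,0,0,0,0.4]]'; python3 go.py
```

```text
time: 29.75
tool_pos: [0.5748, -0.0549, 0.0254]
tool_rot: [-3.141, 0.001, 0.174]
contact_force: [-0.1, 0.3, -0.1]
opening: 0.0825
time: 30.38
tool_pos: [0.5754, -0.0554, 0.0266]
tool_rot: [3.141, -0.001, 0.174]
contact_force: [-1.2, 1.6, 6.3]
opening: 0.054
time: 30.5
tool_pos: [0.5754, -0.0554, 0.0266]
tool_rot: [3.141, -0.001, 0.174]
contact_force: [-1.9, 0.7, 5.5]
opening: 0.054
t 30.5 pos [ 0.5754 -0.0554  0.0266] psi -80.05 op 0.054 F [-1.9  0.7  5.5]
```

```bash
python3 -m crank '[[0,0,-2,0,0,0,0.4],[0,0,-6,0,0,0,0.4],[0,0,-11,0,0,0,0.4],[0,0,-11,0,0,0,0.4],[0,0,-11,0,0,0,0.4]]'; python3 go.py .504 .2565 .135 -49
```

```text
time: 31.12
tool_pos: [0.5742, -0.0553, 0.1347]
tool_rot: [-3.141, 0.002, 0.174]
contact_force: [-1.0, 0.8, -2.7]
opening: 0.0537
t 31.125 pos [ 0.5742 -0.0553  0.1347] psi -80.05 op 0.0537 F [-1.   0.8 -2.7]
shift cm [ -1.53 -31.92   0.  ] turn deg [ -0.1   0.1 -31.1]
```

```bash
python3 -m crank '[[-1.5,-31.9,0,0,0,-31,0.4],[-1.5,-31.9,0,0,0,-31,0.4],[-1.5,-31.9,0,0,0,-31,0.4],[-1.5,-31.9,0,0,0,-31,0.4],[-1.5,-31.9,0,0,0,-31,0.4]]'; python3 -m crank '[[0,0,0,0,0,0,0.4],[0,0,0,0,0,0,0.4]]'; python3 go.py .504 .2565 .135 -49
```

```text
time: 31.75
tool_pos: [0.5049, 0.2509, 0.1336]
tool_rot: [-3.14, 0.004, 0.715]
contact_force: [0.9, 0.0, -2.2]
opening: 0.0531
time: 32.0
tool_pos: [0.5057, 0.2491, 0.1342]
tool_rot: [-3.141, 0.003, 0.716]
contact_force: [0.2, 0.4, -1.4]
opening: 0.0536
t 32.0 pos [0.5057 0.2491 0.1342] psi -48.99 op 0.0536 F [ 0.2  0.4 -1.4]
shift cm [ 0.35 -0.67 -0.09] turn deg [-0.1  0.2  0. ]
```

```bash
python3 -m crank '[[0.3,-0.7,0,0,0,0,0.4],[0.3,-0.7,0,0,0,0,0.4],[0.3,-0.7,0,0,0,0,0.4]]'; python3 go.py .504 .2565 .0266 -49; python3 - <<'E'
from h import *
c=read_camera("wrist"); cv2.imwrite("pics/w9.png",c["frame"][:,:,::-1])
E
```

```text
time: 32.38
tool_pos: [0.5046, 0.2561, 0.1359]
tool_rot: [3.142, -0.0, 0.714]
contact_force: [-0.4, -0.5, -3.1]
opening: 0.0536
t 32.375 pos [0.5046 0.2561 0.1359] psi -49.11 op 0.0536 F [-0.4 -0.5 -3.1]
shift cm [-0.02 -0.07 10.93] turn deg [ 0.  -0.  -0.1]
```

View pics/w9.png

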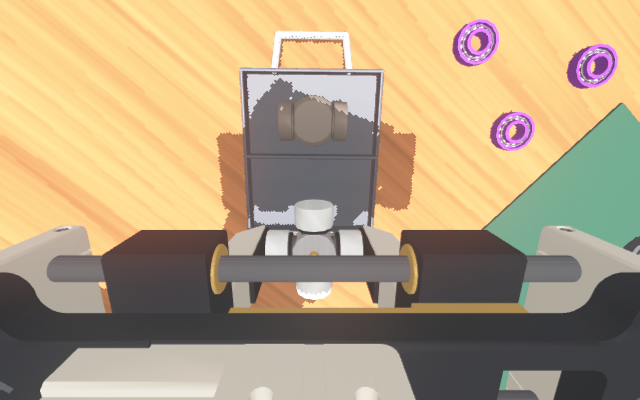

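The yoke stands in the handle compartment at (313,120), with the cross square over the second one. Lowering.

```bash
python3 -m crank '[[0,0,5,0,0,0,0.4],[0,0,9,0,0,0,0.4],[0,0,10.3,0,0,0,0.4],[0,0,10.3,0,0,0,0.4],[0,0,10.3,0,0,0,0.4]]'; python3 -m crank '[[0,0,0.2,0,0,0,0.4],[0,0,0.3,0,0,0,0.4],[0,0,0.3,0,0,0,0.4],[0,0,0.3,0,0,0,0.4]]'; python3 go.py .504 .2565 .0266 -49
```

```text
time: 33.05
tool_pos: [0.5055, 0.2572, 0.0345]
tool_rot: [3.14, -0.003, 0.715]
contact_force: [0.5, 0.2, -1.7]
opening: 0.0539
time: 33.55
tool_pos: [0.5044, 0.2568, 0.03]
tool_rot: [3.142, -0.0, 0.715]
contact_force: [-0.3, 0.2, -2.1]
opening: 0.0539
t 33.55 pos [0.5044 0.2568 0.03  ] psi -49.05 op 0.0539 F [-0.3  0.2 -2.1]
shift cm [-0.05  0.    0.34] turn deg [ 0. -0. -0.]
```

```bash
python3 -m crank '[[0,0,0.2,0,0,0,0.4],[0,0,0.3,0,0,0,0.4],[0,0,0.3,0,0,0,0.4],[0,0,0.3,0,0,0,0.4]]'; python3 -m crank '[[0,0,0.1,0,0,0,0.4],[0,0,0.1,0,0,0,0.4]]'; python3 go.py
```

```text
time: 34.05
tool_pos: [0.5043, 0.2568, 0.0268]
tool_rot: [-3.142, -0.0, 0.715]
contact_force: [0.9, -0.7, -2.4]
opening: 0.054
time: 34.3
tool_pos: [0.5044, 0.2569, 0.0266]
tool_rot: [3.141, -0.0, 0.715]
contact_force: [-2.7, -1.0, 4.3]
opening: 0.0536
t 34.3 pos [0.5044 0.2569 0.0266] psi -49.04 op 0.0536 F [-2.7 -1.   4.3]
```

Floor contact. Releasing, then lifting clear.

```bash
python3 -m crank '[[0,0,0,0,0,0,0.69],[0,0,0,0,0,0,0.69],[0,0,0,0,0,0,0.69]]'; python3 -m crank '[[0,0,-2,0,0,0,0.69],[0,0,-7,0,0,0,0.69],[0,0,-13,0,0,0,0.69],[0,0,-18,0,0,0,0.69],[0,0,-18,0,0,0,0.69]]'; python3 go.py .35 .05 .3 -49; python3 -m crank '[[-10,-10,-6,0,0,0,0.69],[-20,-10,-6,0,0,0,0.69],[-20,-10,-6,0,0,0,0.69],[-20,-10,-6,0,0,0,0.69],[-20,-10,-6,0,0,0,0.69]]'; python3 - <<'E'
from h import *
T=read_camera("top");S=read_camera("scene")
crop(T,160,140,500,290,2.3,"f_t.png"); crop(S,200,110,500,310,2.6,"f_s.png")
E
```

```text
time: 34.67
tool_pos: [0.5044, 0.2568, 0.0258]
tool_rot: [3.142, -0.0, 0.715]
contact_force: [0.3, 0.4, -0.2]
opening: 0.0631
time: 35.3
tool_pos: [0.5063, 0.2576, 0.2104]
tool_rot: [3.138, -0.009, 0.715]
contact_force: [-0.9, -1.0, -1.4]
opening: 0.0632
t 35.3 pos [0.5063 0.2576 0.2104] psi -49.04 op 0.0632 F [-0.9 -1.  -1.4]
shift cm [-25.33   5.46  -9.16] turn deg [ 0.2 -0.5 -0. ]
time: 35.92
tool_pos: [0.2853, 0.2005, 0.2659]
tool_rot: [-3.142, -0.0, 0.715]
contact_force: [1.3, -0.1, 0.6]
opening: 0.0633
```

View pics/f_t.png

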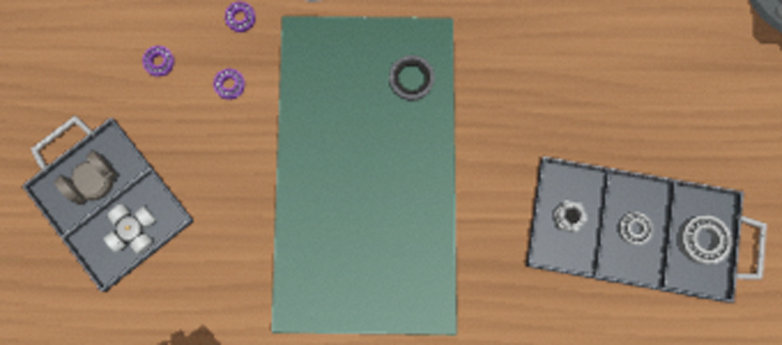

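View pics/f_s.png

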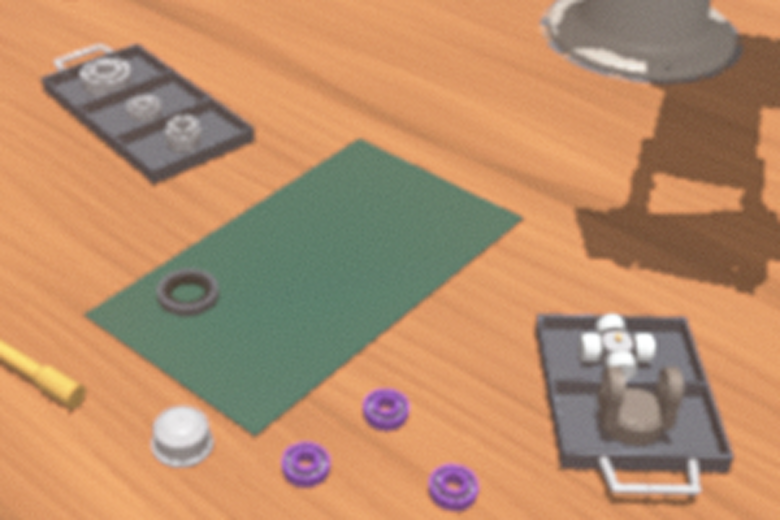

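Both views show the order correct from the handles: large bearing (705,240), small bearing (635,228) and nut (570,215); yoke (90,178) and cross (128,228). All are well inside their compartments, and the seal is still on the mat. I'll let the arm settle, then hand in.

```bash
python3 -m crank '[[0,0,0,0,0,0,0.69],[0,0,0,0,0,0,0.69],[0,0,0,0,0,0,0.69]]'; python3 - <<'E'
from h import *
print(robot.observe()["time"], robot.observe()["contact_force"].round(1)); print(robot.hand_in())
E
```

```text
time: 36.4
tool_pos: [0.2881, 0.2013, 0.2654]
tool_rot: [-3.141, 0.001, 0.715]
contact_force: [0.9, 0.4, -0.6]
opening: 0.0634
36.4 [ 0.9  0.4 -0.6]
the job is handed in; nothing more can be done
None
```

Both kits are made up, and I handed the job in at about 36 s of the 112 s allowed. From the handle, the hub tray holds the large bearing, small bearing and castle nut; the shaft tray holds the yoke with its ears up, then the cross.

**Setting down:** each part was lowered to within about a millimetre of its pick-up height above the floor, which matches the mat. The small bearing, yoke and cross showed a clear floor reaction before I opened the jaws. The large bearing and nut did not, so they may have settled by up to about a millimetre on release.

**Last checks:** the final top and scene views show all five parts upright and well inside the right compartments. I judged the final positions by eye and did not measure each part again. The oil seal is still on the mat, about 0.30 m from the hub tray and 0.36 m from the shaft tray. The arm was clear, with the gripper empty.

**Disagreement:** the wrist and top cameras differed by 2–4 mm on part and tray positions. I used values in between, which is well within the allowed margins. No check failed.

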